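Close up the rail remote on its dowels and hold it shut

TASK

The hand remote of the garment rail has been opened for a new battery. Lay the battery gently in the bay of the base half, plus end against the flat contact plate and minus end at the coil spring, then set the cover half, keypad up, onto the two dowels with its round button over the aerial end and press it firmly shut against the sprung contact pins. Finish while still holding it pressed fully shut, for it springs open if you let go, and leave the other things on the counter where they lie.

Things in the scene. Friction and masses are not known exactly. Their poses are not given: they have to be found in the camera images.
- base_half: Open base half of the remote, plastic, 156 x 64 mm, lies on the counter. Origin: centre of its underside; x along its length to the aerial end (stub aerial sticks out 26 mm at y -12), z up. Floor 3 mm, rim 12 mm high. Two 7 mm dowels at (64, 14) and (-64, -4) mm, tips at z 24, the top 5 mm tapered. Two brass sprung pins at (62, -14), (-62, 17), tops at z 18. Loose, 0.18 kg.
- cover_half: Cover half, plastic, 156 x 64 x 18 mm, 0.07 to 0.12 kg, lies keypad up. Origin: centre of its lower rim; x along its length to the end with the round button (two long keys at the other), z up. 8.5 mm bores face down over the dowels. Closed: its origin 12 mm above the base's, axes equal. Unpressed it rides 4 mm high on the pins; shut they push back 5.4 N.
- cell_mid (a point): Middle of the battery (AA size, 50 mm long, 17 mm across, 23 g, lies on its side and can roll); the point is on its axis, 8 mm above the counter. Its y axis runs along the battery to the MINUS end; x and z turn with it as it rolls.
- cell_plus (a point): Centre of the battery's plus end face, the end farther from the yellow band.
- cell: The same battery as a body, for its speed; take its place and direction from cell_mid, because this origin, 7 mm off the axis, turns as it rolls.
- cell_seat (a point): The battery's middle when seated in the bay: on the base's centre, 11.4 mm above its underside; axes as the base's. The bay lies across, 53 mm between its contact holders (56 at their tops, z 12): flat plate (plus) at +y (left, facing the aerial end), coil (minus) at -y. Ribs 11 mm high at y 15 to 22 mm cradle it; the middle 30 mm and 40 mm to each side are free.
- card_reader: Bystander: hand-held card terminal, 150 x 72 x 24 mm, lies face up behind the work. Origin: centre of its underside; leave alone.
- stapler: Bystander: black desk stapler, 38 x 150 x 52 mm, behind the work. Origin: centre of its underside; leave alone.
- pin_tin: Bystander: small flat tin, 60 x 87 x 22 mm, behind the work. Origin: centre of its underside; leave alone.
There are look-alikes about, which are no part of the job. What is shaped like the cell but orange is not meant.

How it is judged:
By the outcome, as a careful person would: the job done as asked, in the order asked, and still so for the second after the job is handed in, while the arm keeps its last pose, push and grip.
It also fails if it takes over 54 s, if anything falls off the work surface, if the arm or the gripper's body presses on something with over 40 N, if the wrist force passes 120 N, or if a joint passes its speed limit or range.

ROBOT

A 6-joint arm with a two-finger parallel gripper is mounted at the origin on a cart in front of the work surface, level with it; the furniture and walls round the work are solid. World frame = base frame: x ahead of the robot, y to its left, z up, the work surface at z = 0. Lengths are in m, angles in rad, forces in N, time in s.
With the tool pointing down it reaches from about 0.3 to 0.875 m from the base axis. Payload 6.4 kg.
Tool frame: the origin (TCP) lies at the very end of the fingers, on their centre line; the grasp point (between the pads) lies 19 mm behind it; z points along the fingers, y is the line along which they close (so a half turn about z gives the same grasp; the last joint's range is limited). The gripper opens to 85 mm and grips with 20 to 120 N. Pads are 22 mm wide; open, the fingers measure 114 mm over their backs; the gripper's body (76 mm by 85 mm) begins 54 mm behind the grasp point. The pads swing forward as they close: fully open they stand 13 mm farther back than shut.
Start: joints at [-1.439, 0.181, 1.607, -0, 1.354, -0.206], TCP at [0.191, -0.543, 0.231] pointing down, gripper open.
Joint ranges: [-2.99, 2.99], [-0.89, 2.07], [0.3, 2.58], [-1.14, 4.28], [0, 2.63], [-3.12, 3.12]. Speed limits (rad/s): [2.57, 2.57, 3.01, 3.14, 3.14, 3.14].

INTERFACE

Orientations are given as a unit quaternion [w, x, y, z].
In Python, from bench import * gives the robot as it stands. The module is installed in compiled form; this text tells all that it offers.
- The arm moves only by the tool arm_command, never from a script. Its arguments are lists of equal length, an entry for each row: "dp": the shift along the tool's x, y, z in units of 0.25 m (1.0 is 0.25 m), a list of three; "turn": the turn, a rotation vector about the tool's x, y, z in units of 30 degrees (1.0 is 30 degrees), a list of three; "jaw": the opening, from 0 (shut) to 1 (fully open). A call has 1 to 5 rows; each row is the pose to reach, as a shift and turn from the pose commanded when the call began, along the tool's axes at that moment; what a row does not reach only later rows make up. A row lasts 1/8 s, in which the tool goes at most 62.5 mm and 10.7 degrees, less where a joint would pass 70% of its speed; a pose out of reach is approached as far as the arm can. A call with a number of a shift or a turn outside -1 to 1 is refused whole. A call with a gripper value outside its range is refused whole. The fingers move at their own pace and stop on an object; the grip force is fixed at half the most. Time passes only in rows, so rows that repeat a pose let the fingers close. It gives the time, the measured TCP pose, the force, the opening and the grip force at its end, in the units of the state.
- get_obs(): the state, without advancing time (a new reading comes with each control period).
- camera(name): name is "side" or "top"; returns the picture (400x640x3 uint8, blue, green, red); there is no depth.
- get_calibration(name): a dict with "camera_matrix" (3x3 intrinsics, pixels), "R" (3x3) and "t" (3): a world point X has camera coordinates R X + t. Camera axes: x right, y down, z forward; pixel columns grow to the right and rows downward; lengths in m; the calibration is good to about 2 mm. A picture is of the moment at which its call begins. get_calibration takes no time and is no camera call.
- hand_in(): hands the job in; it is judged then, once.
The state is a dict: "time_s": time; "q": joint angles; "dq": joint speeds; "joint_efforts": joint torques, N m; "eef_pos": TCP position; "eef_rot": TCP orientation; "wrist_force": force on the tool from outside, world axes, zero at the start; "torque": the same for the moment, N m; "opening": opening from 0.0 (shut) to 1.0 (fully open); "grasp_force": force on a finger pad.
Only numpy, scipy, OpenCV 4.12 (cv2) and the standard library are available. Lean on these libraries where they do the work, as an engineer would, in place of code of your own. Each camera call takes 0.05 s, during which the arm holds its last target. There are 200 camera calls.

## Working session

There is one attempt and no reset: what is moved stays moved. The work goes in short steps, Python scripts to look and compute and a tool call to move; the robot and the scene stay as the last step left them, time stands still between calls to the robot, and variables do not carry over. Pictures are saved under pics/ and viewed, at most 10 in all, crops included, and the job is handed in when it is done.

Besides the shell and the picture viewer there is one more tool, called after ">>>" by a JSON object that holds its "fn" and its "kwargs", one argument or row to a line. arm_command: Moves the arm, as the interface text tells. Its arguments: {"type":"object","properties":{"dp":{"type":"array"},"turn":{"type":"array"},"jaw":{"type":"array"}},"required":["dp","turn","jaw"]}

```bash
mkdir -p pics; python3 - <<'E'
from bench import *
import cv2,json
for n in("top","side"):
    cv2.imwrite(f"pics/{n}0.png",camera(n)); c=get_calibration(n); print(n,c)
print(get_obs())
E
```

```text
top {'camera_matrix': array([[475.27841802,   0.        , 317.50798561],
       [  0.        , 475.27841802, 204.38492378],
       [  0.        ,   0.        ,   1.        ]]), 'R': array([[ 0.0028239 , -0.99997119,  0.00704542],
       [-0.98534839, -0.00398394, -0.17050714],
       [ 0.1705303 , -0.0064607 , -0.98533125]]), 't': array([-0.11616891,  0.57043546,  0.94852705])}
side {'camera_matrix': array([[375.3263303 ,   0.        , 318.54635211],
       [  0.        , 375.3263303 , 198.73264276],
       [  0.        ,   0.        ,   1.        ]]), 'R': array([[-0.9968463 ,  0.07784866, -0.01539625],
       [ 0.06237806,  0.64874801, -0.75844248],
       [-0.04905544, -0.75701097, -0.6515581 ]]), 't': array([0.58739983, 0.09556743, 0.81191932])}
{'time_s': 0.1, 'q': array([-1.43930728e+00,  1.81505073e-01,  1.60792244e+00,  7.54678107e-06,
        1.35385336e+00, -2.06290374e-01]), 'dq': array([-0.00071994, -0.00203489, -0.00216078, -0.00052175,  0.00146104,
        0.00270058]), 'joint_efforts': array([-2.28701851e-04, -4.45883274e+01, -3.52237201e+01, -3.51815843e-04,
        4.18066018e-03,  3.04158550e-05]), 'eef_pos': array([ 0.19050484, -0.54197045,  0.23044575]), 'eef_rot': array([-8.43385054e-04,  9.85771787e-01,  1.68087096e-01,  3.52447109e-05]), 'wrist_force': array([0.10087053, 0.2596409 , 0.0103149 ]), 'torque': array([0.01665759, 0.05968705, 0.05856957]), 'grasp_force': 0.0, 'opening': 0.9993038529827191}
```

View pics/top0.png

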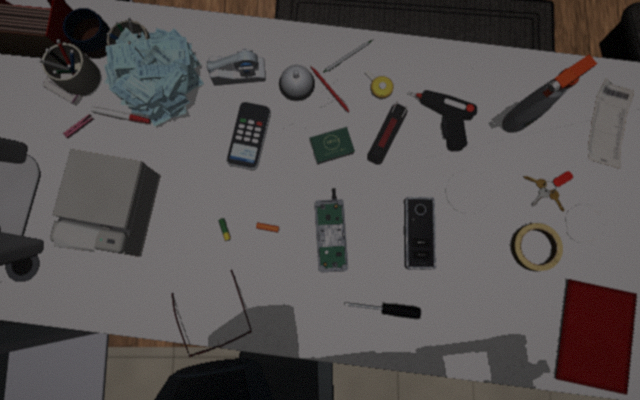

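View pics/side0.png

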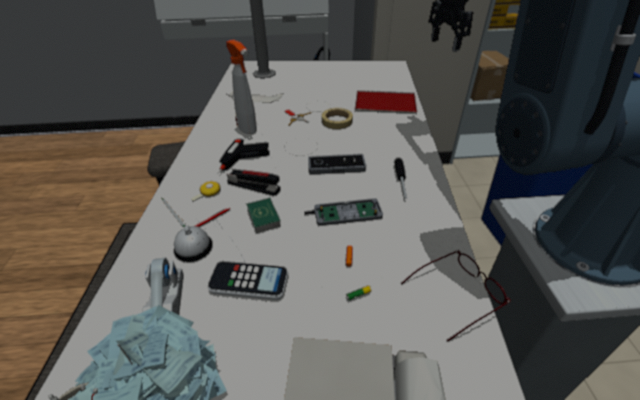

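```bash
cat > h.py <<'E'
from bench import *
import numpy as np, cv2
def ray(n,u,v,z):
    c=get_calibration(n);R,t=c["R"],c["t"]
    d=R.T@np.linalg.solve(c["camera_matrix"],[u,v,1]);o=-R.T@t
    return o+d*(z-o[2])/d[2]
def proj(n,X):
    c=get_calibration(n);p=c["camera_matrix"]@(c["R"]@np.array(X)+c["t"]);return p[:2]/p[2]
def blob(n,img,mask,z):
    k,l,s,_=cv2.connectedComponentsWithStats(mask.astype(np.uint8))
    i=1+np.argmax(s[1:,4]);ys,xs=np.where(l==i)
    P=np.array([ray(n,x,y,z)[:2] for x,y in zip(xs,ys)])
    return np.c_[xs,ys],P
E
python3 - <<'E'
from h import *
a=cv2.imread("pics/top0.png");b=cv2.imread("pics/side0.png")
cv2.imwrite("pics/c1.png",cv2.resize(a[180:280,205:445],None,fx=3.33,fy=3.33,interpolation=cv2.INTER_CUBIC))
s=cv2.resize(b[145:305,290:400],None,fx=3.7,fy=3.7,interpolation=cv2.INTER_CUBIC)
cv2.imwrite("pics/c2.png",s)
for n,im,(x0,y0,x1,y1),z in(("top",a,(212,210,240,250),.012),("side",b,(335,278,385,305),.009)):
    h=cv2.cvtColor(im,cv2.COLOR_BGR2HSV);m=np.zeros(im.shape[:2],bool);m[y0:y1,x0:x1]=True
    m&=(h[...,1]>110)
    px,P=blob(n,im,m,z);c=P.mean(0);d=np.linalg.svd(P-c)[2][0];l=(P-c)@d
    y=m&(h[...,0]<33);ys,xs=np.where(y);Y=np.mean([ray(n,*q,z)[:2] for q in zip(xs,ys)],0)
    print(n,px.mean(0),len(px),c,"mid",c+d*(l.max()+l.min())/2,d,np.ptp(l),np.ptp((P-c)@[-d[1],d[0]]),"yellow",Y,xs.mean(),ys.mean())
E
```

```text
top [225.15625 232.0625 ] 64 [0.51599281 0.08438461] mid [0.52050196 0.08596541] [-0.94368875 -0.33083462] 0.04222823276853088 0.010792332037644268 yellow [0.50782319 0.08145879] 226.3783783783784 235.83783783783784
side [359.75      291.8984375] 128 [0.51711831 0.08695409] mid [0.51819684 0.08735316] [0.93785674 0.34702267] 0.04775108943216809 0.013917418045390362 yellow [0.50321727 0.08207666] 366.5652173913044 289.2173913043478
```

View pics/c1.png

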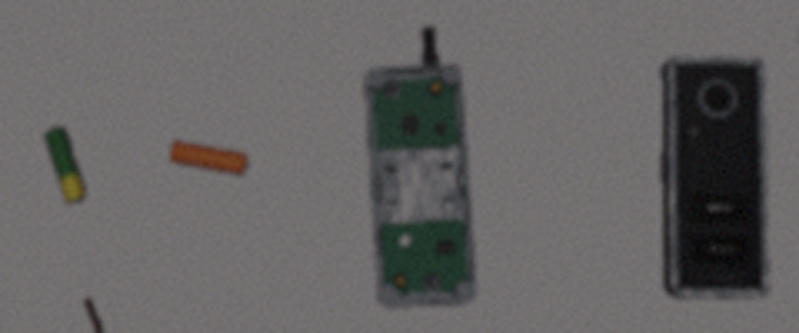

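View pics/c2.png

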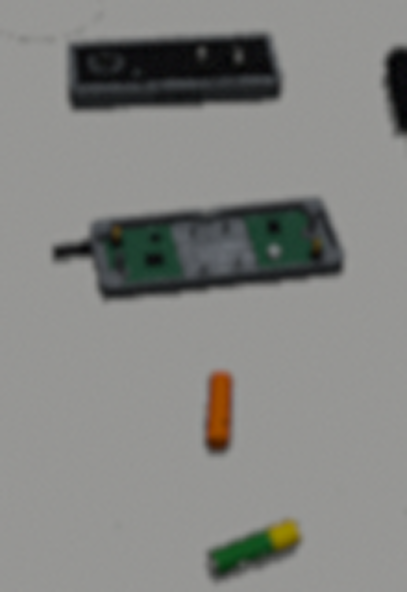

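The candidates for the cell are the green/yellow cylinder at top px (225,229) and the orange one at (268,227). The green one with the yellow band is the one I want, and its band (minus) end points towards the robot. The base is at (331,235) with its aerial up (+x). The cover is at (420,232) with its round button at +x. Next I'll fit the poses.

```bash
cat >> h.py <<'E'
from scipy.optimize import minimize
from scipy.ndimage import map_coordinates
def box(L,W,H,z0=0):
    return np.array([[x,y,z] for x in(-L/2,L/2) for y in(-W/2,W/2) for z in(z0,z0+H)])
def cyl(L,r):
    return np.array([[x,r*np.cos(a),r+r*np.sin(a)] for x in(-L/2,L/2) for a in np.arange(0,6.28,.3)])
def place(pts,p):
    c,s=np.cos(p[2]),np.sin(p[2]);q=pts.copy()
    q[:,0]=p[0]+c*pts[:,0]-s*pts[:,1];q[:,1]=p[1]+s*pts[:,0]+c*pts[:,1];return q
def fit(n,ch,pts,p0,sign,skip=None):
    """pose x,y,yaw whose hull outline has the best inside/outside contrast (sign=+1: outside brighter)"""
    ch=cv2.GaussianBlur(ch.astype(np.float32),(0,0),.7)
    def cost(p):
        uv=np.array([proj(n,X) for X in place(pts,p)],np.float32)
        h=cv2.convexHull(uv)[:,0];c=h.mean(0);tot=[]
        for a,b in zip(h,np.roll(h,-1,0)):
            d=b-a;l=np.linalg.norm(d)
            if l<1e-3: continue
            nn=np.array([d[1],-d[0]])/l
            if nn@(a-c)<0:nn=-nn
            m=a+np.linspace(.04,.96,max(2,int(l*2)))[:,None]*d
            f=lambda o:map_coordinates(ch,(m+o*nn)[:,::-1].T,order=1)
            tot.append(np.clip(sign*(f(1.)-f(-1.)),-20,60))
        return -np.concatenate(tot).mean()
    best=min((minimize(cost,np.add(p0,[i,j,0]),method="Nelder-Mead",options=dict(initial_simplex=np.add(p0,[i,j,0])+np.vstack([np.zeros(3),np.diag([.005,.005,.04])]),xatol=1e-5,fatol=1e-4)) for i in(-.004,.004) for j in(-.004,.004)),key=lambda r:r.fun)
    return best.x,best.fun
E
python3 - <<'E'
from h import *
I={n:cv2.imread(f"pics/{n}0.png") for n in("top","side")}
g={n:cv2.cvtColor(I[n],cv2.COLOR_BGR2GRAY) for n in I}; s={n:I[n].astype(int).max(2)-I[n].astype(int).min(2) for n in I}
z=.012;P=lambda u,v,z:ray("top",205+u/3.33,180+v/3.33,z)[:2]
bc=np.mean([P(*q,.012) for q in((366,70),(460,66),(474,300),(380,306))],0)
cc=np.mean([P(*q,.018) for q in((678,62),(760,60),(766,292),(680,290))],0)
ce=P(65,165,.008);print("init",bc,cc,ce,ray("side",358.9,292.6,.008)[:2])
print("ends",P(55,128,.008),P(75,202,.008),ray("side",347.6,296.9,.008)[:2],ray("side",370.3,288.2,.008)[:2])
for n in I:
    print(n,"base",fit(n,g[n],box(.156,.064,.012),[*bc,.04],1))
    print(n,"cover",fit(n,g[n],box(.156,.064,.018),[*cc,.0],1))
    print(n,"cell",fit(n,s[n],cyl(.05,.0082),[*ce,.34],-1))
E
```

```text
init [ 0.5098784  -0.14396316] [ 0.51604411 -0.33801099] [0.52188553 0.08670403] [0.5188852 0.0877259]
ends [0.54614861 0.09410093] [0.49781379 0.07936546] [0.54160937 0.09537954] [0.49548002 0.07971027]Traceback (most recent call last):
  File "<stdin>", line 10, in <module>
  File "h.py", line 38, in fit
    best=min((minimize(cost,np.add(p0,[i,j,0]),method="Nelder-Mead",options=dict(initial_simplex=np.add(p0,[i,j,0])+np.vstack([np.zeros(3),np.diag([.005,.005,.04])]),xatol=1e-5,fatol=1e-4)) for i in(-.004,.004) for j in(-.004,.004)),key=lambda r:r.fun)
  File "h.py", line 38, in <genexpr>
    best=min((minimize(cost,np.add(p0,[i,j,0]),method="Nelder-Mead",options=dict(initial_simplex=np.add(p0,[i,j,0])+np.vstack([np.zeros(3),np.diag([.005,.005,.04])]),xatol=1e-5,fatol=1e-4)) for i in(-.004,.004) for j in(-.004,.004)),key=lambda r:r.fun)
              ~~~~~~~~^^^^^^^^^^^^^^^^^^^^^^^^^^^^^^^^^^^^^^^^^^^^^^^^^^^^^^^^^^^^^^^^^^^^^^^^^^^^^^^^^^^^^^^^^^^^^^^^^^^^^^^^^^^^^^^^^^^^^^^^^^^^^^^^^^^^^^^^^^^^^^^^^^^^^^^^^^^^^^^^^^^^^^^
    res = _minimize_neldermead(fun, x0, args, callback, bounds=bounds,
                               **options)
    fxc = func(xc)
    fx = function(np.copy(x), *(wrapper_args + args))
  File "h.py", line 27, in cost
    uv=np.array([proj(n,X) for X in place(pts,p)],np.float32)
                 ~~~~^^^^^
  File "h.py", line 8, in proj
    c=get_calibration(n);p=c["camera_matrix"]@(c["R"]@np.array(X)+c["t"]);return p[:2]/p[2]
ValueError: time passes only in moves, steps and waits
```

```bash
sed -i 's/^def ray/import functools\ncal=functools.cache(get_calibration)\ndef ray/; s/c=get_calibration(n)/c=cal(n)/' h.py
cat >> h.py <<'E'
from scipy.spatial.transform import Rotation as Ro
def plan(p,yaw,cur=None):
    """dp, turn units to TCP p, tool down, finger-closing line (tool y) at world angle yaw (mod pi)"""
    o=get_obs();w=o["eef_rot"];R=Ro.from_quat([*w[1:],w[0]]);pos=o["eef_pos"]
    c=[]
    for k in(0,np.pi):
        y=np.array([np.cos(yaw+k),np.sin(yaw+k),0]);z=np.array([0,0,-1.]);T=Ro.from_matrix(np.c_[np.cross(y,z),y,z])
        c.append((R.inv()*T).as_rotvec())
    c.sort(key=np.linalg.norm)
    return np.round(R.inv().apply(np.array(p)-pos)/.25,4),np.round(c[0]/np.pi*6,3),np.round(c[1]/np.pi*6,3)
E
python3 - <<'E'
from h import *
I={n:cv2.imread(f"pics/{n}0.png") for n in("top","side")}
g={n:cv2.cvtColor(I[n],cv2.COLOR_BGR2GRAY) for n in I}; s={n:I[n].astype(int).max(2)-I[n].astype(int).min(2) for n in I}
for n in I:
    print(n,"base",fit(n,g[n],box(.156,.064,.012),[.51,-.144,.04],1))
    print(n,"cover",fit(n,g[n],box(.156,.064,.018),[.516,-.338,.0],1))
    print(n,"cell",fit(n,s[n],cyl(.05,.0082),[.52,.087,.34],-1))
print(plan([.520,.087,.12],.34+np.pi/2))
E
```

```text
top base (array([ 0.51057575, -0.14300251,  0.0641008 ]), np.float64(-27.23599624633789))
top cover (array([ 0.51481741, -0.33349737, -0.02787493]), np.float64(-37.10249710083008))
top cell (array([0.52552992, 0.0866226 , 0.24849009]), np.float64(-13.836735725402832))
side base (array([ 0.509491  , -0.14198872,  0.06325194]), np.float64(-54.721343994140625))
side cover (array([ 0.51476148, -0.33422472, -0.01813621]), np.float64(-58.23874282836914))
side cell (array([0.52039975, 0.0901412 , 0.46558167]), np.float64(-22.84943389892578))
(array([ 2.0771, -1.9362,  0.4457]), array([-0.003, -0.001, -0.004]), array([-1.000e-03,  5.000e-03,  5.996e+00]))
```

>>> {"fn": "arm_command", "kwargs": {
  "dp": [
    [0.9,-0.84,0],
    [0.9,-0.84,0],
    [0.9,-0.84,0],
    [0.9,-0.84,0],
    [0.9,-0.84,0]
  ],
  "turn": [
    [0,0,0],
    [0,0,0],
    [0,0,0],
    [0,0,0],
    [0,0,0]
  ],
  "jaw": [1,1,1,1,1]
}}

```text
time_s: 0.72
eef_pos: [0.3337, -0.2677, 0.2311]
eef_rot: [-0.0, 0.986, 0.168, 0.0]
wrist_force: [0.6, 0.1, 0.6]
opening: 1.002
grasp_force: 0.0
```

>>> {"fn": "arm_command", "kwargs": {
  "dp": [
    [0.9,-0.84,0],
    [0.9,-0.84,0],
    [0.9,-0.84,0],
    [0.9,-0.84,0],
    [0.9,-0.84,0]
  ],
  "turn": [
    [0,0,0],
    [0,0,0],
    [0,0,0],
    [0,0,0],
    [0,0,0]
  ],
  "jaw": [0.7,0.7,0.7,0.7,0.7]
}}

```text
time_s: 1.35
eef_pos: [0.4764, 0.0051, 0.2312]
eef_rot: [0.0, 0.986, 0.168, 0.0]
wrist_force: [0.1, -1.5, 0.8]
opening: 0.701
grasp_force: 0.0
```

```bash
python3 - <<'E'
from h import *
o=get_obs();print(o["time_s"],o["eef_pos"],o["q"],o["opening"],np.abs(o["dq"]).max(),plan([.5205,.0872,.08],.32+np.pi/2))
E
```

```text
1.35 [0.47643537 0.00508287 0.23122362] [-2.39087197e-01 -4.48276873e-02  1.84664875e+00 -1.10321011e-04
  1.33957517e+00  9.93338715e-01] 0.7006216486775111 1.003882243768898 (array([ 0.2752, -0.2514,  0.6049]), array([ 0.   , -0.   ,  0.035]), array([ 0.000e+00,  1.000e-03, -5.965e+00]))
```

>>> {"fn": "arm_command", "kwargs": {
  "dp": [
    [0.25,-0.23,0.6],
    [0.25,-0.23,0.6],
    [0.25,-0.23,0.6],
    [0.25,-0.23,0.6],
    [0.25,-0.23,0.6]
  ],
  "turn": [
    [0,0,0.03],
    [0,0,0.03],
    [0,0,0.03],
    [0,0,0.03],
    [0,0,0.03]
  ],
  "jaw": [0.6,0.6,0.6,0.6,0.6]
}}

```text
time_s: 1.98
eef_pos: [0.5163, 0.0774, 0.0822]
eef_rot: [0.0, 0.987, 0.16, 0.0]
wrist_force: [0.0, 0.1, 1.4]
opening: 0.596
grasp_force: 0.0
```

```bash
python3 - <<'E'
from h import *
o=get_obs();print(o["time_s"],o["eef_pos"],o["opening"],np.abs(o["dq"]).max(),plan([.5205,.0872,.003],.32+np.pi/2)[:2])
E
```

```text
1.975 [0.51629394 0.07743928 0.08223862] 0.5962478233643457 0.03521387478860442 (array([ 0.0281, -0.0319,  0.317 ]), array([ 0.001, -0.001,  0.005]))
```

>>> {"fn": "arm_command", "kwargs": {
  "dp": [
    [0.028,-0.032,0.1],
    [0.028,-0.032,0.2],
    [0.028,-0.032,0.28],
    [0.028,-0.032,0.315],
    [0.028,-0.032,0.315]
  ],
  "turn": [
    [0,0,0],
    [0,0,0],
    [0,0,0],
    [0,0,0],
    [0,0,0]
  ],
  "jaw": [0.6,0.6,0.6,0.6,0.6]
}}

```text
time_s: 2.6
eef_pos: [0.5207, 0.087, 0.0037]
eef_rot: [0.0, 0.987, 0.16, 0.001]
wrist_force: [0.6, 0.1, 0.2]
opening: 0.599
grasp_force: 0.0
```

>>> {"fn": "arm_command", "kwargs": {
  "dp": [
    [0,0,0],
    [0,0,0],
    [0,0,0],
    [0,0,0],
    [0,0,0]
  ],
  "turn": [
    [0,0,0],
    [0,0,0],
    [0,0,0],
    [0,0,0],
    [0,0,0]
  ],
  "jaw": [0.4,0.25,0.1,0,0]
}}

```text
time_s: 3.22
eef_pos: [0.5207, 0.0876, 0.0036]
eef_rot: [0.0, 0.987, 0.16, 0.001]
wrist_force: [-1.5, -1.3, 6.6]
opening: 0.165
grasp_force: 58.5
```

>>> {"fn": "arm_command", "kwargs": {
  "dp": [
    [0,0,-0.05],
    [0,0,-0.15],
    [0,0,-0.3],
    [0,0,-0.4],
    [0,0,-0.4]
  ],
  "turn": [
    [0,0,0],
    [0,0,0],
    [0,0,0],
    [0,0,0],
    [0,0,0]
  ],
  "jaw": [0,0,0,0,0]
}}

```text
time_s: 3.85
eef_pos: [0.522, 0.0876, 0.1054]
eef_rot: [0.001, 0.987, 0.16, 0.003]
wrist_force: [0.1, 0.1, -0.7]
opening: 0.166
grasp_force: 58.7
```

```bash
python3 - <<'E'
from h import *
o=get_obs();print(o["time_s"],o["eef_pos"],o["opening"],o["grasp_force"],plan([.510,-.1425,.10],.0637))
a=camera("top");b=camera("side")
p=proj("top",[.52,.087,.11]);q=proj("side",[.52,.087,.11]);print(p,q)
c=lambda i,p:cv2.resize(i[int(p[1])-35:int(p[1])+35,int(p[0])-45:int(p[0])+45],(396,308),interpolation=cv2.INTER_CUBIC)
cv2.imwrite("pics/g1.png",np.hstack([c(a,p),c(b,q)]))
E
```

```text
3.85 [0.52195915 0.08764742 0.1053837 ] 0.1664157984701365 58.720495104789734 (array([-0.3371,  0.858 ,  0.0215]), array([ 0.01 , -0.006, -2.506]), array([-0.006, -0.011,  3.494]))
[214.63277355 224.32881251] [361.41845108 257.16282431]
```

View pics/g1.png

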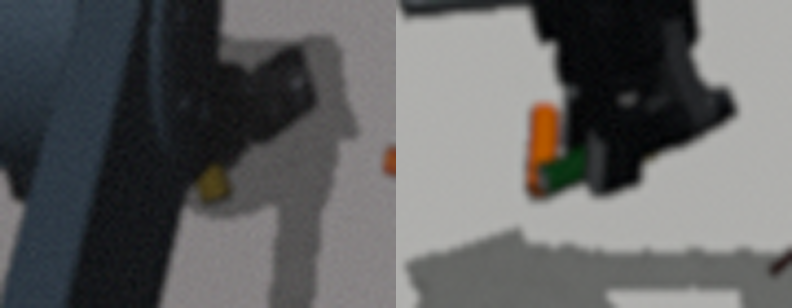

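The cell is held in the pads: the green plus end shows at about (349,263) in the side view and the yellow end at about (218,234) in the top view. Next I'll work out how far off-centre it sits along its axis.

```bash
python3 - <<'E'
from h import *
o=get_obs();T=o["eef_pos"];w=o["eef_rot"];R=Ro.from_quat([*w[1:],w[0]]).as_matrix();print(np.degrees(np.arctan2(R[1,0],R[0,0])),R[:,2])
for n,u,v in(("side",348.5,263),("top",218.3,235)):
    for z in(.108,.112):
        print(n,np.round((ray(n,u,v,z)-T)@R*1000,1))
E
```

```text
18.45946406006327 [ 1.32469552e-04  3.79780803e-05 -9.99999991e-01]
side [25.4 -0.4 -5.5]
side [27.  -3.3 -9.5]
top [-22.    1.4  -5.6]
top [-22.6   2.   -9.6]
```

>>> {"fn": "arm_command", "kwargs": {
  "dp": [
    [-0.34,0.86,0],
    [-0.34,0.86,0],
    [-0.34,0.86,0],
    [-0.34,0.86,0],
    [-0.34,0.86,0]
  ],
  "turn": [
    [0,0,-0.3],
    [0,0,-0.6],
    [0,0,-0.9],
    [0,0,-0.98],
    [0,0,-0.98]
  ],
  "jaw": [0,0,0,0,0]
}}

```text
time_s: 4.58
eef_pos: [0.5064, -0.146, 0.1012]
eef_rot: [-0.001, 0.915, 0.403, -0.001]
wrist_force: [-0.6, -0.1, -0.9]
opening: 0.168
grasp_force: 58.7
```

>>> {"fn": "arm_command", "kwargs": {
  "dp": [
    [0,0,0],
    [0,0,0],
    [0,0,0],
    [0,0,0],
    [0,0,0]
  ],
  "turn": [
    [0,0,-0.3],
    [0,0,-0.6],
    [0,0,-0.9],
    [0,0,-0.98],
    [0,0,-0.98]
  ],
  "jaw": [0,0,0,0,0]
}}

```text
time_s: 5.2
eef_pos: [0.5067, -0.1416, 0.1013]
eef_rot: [-0.001, 0.781, 0.624, -0.0]
wrist_force: [-0.2, 0.1, -0.3]
opening: 0.17
grasp_force: 58.7
```

```bash
python3 - <<'E'
from h import *
o=get_obs();print(o["time_s"],o["eef_pos"],o["opening"],o["grasp_force"],o["q"],np.abs(o["dq"]).max(),plan([.510,-.1425,.08],.0637)[:2])
E
```

```text
5.2 [ 0.50668343 -0.14160828  0.10134945] 0.1696638168126496 58.654412627220154 [-4.98535767e-01  2.33234096e-01  1.83218806e+00  3.32332416e-04
  1.07870115e+00 -2.76465754e-01] 0.015157626962066155 (array([-0.0006,  0.0139,  0.0854]), array([-0.004, -0.002, -0.546]))
```

>>> {"fn": "arm_command", "kwargs": {
  "dp": [
    [0,0.014,0.05],
    [0,0.014,0.1],
    [-0.006,0.014,0.18],
    [-0.006,0.014,0.22],
    [-0.006,0.014,0.22]
  ],
  "turn": [
    [0,0,-0.3],
    [0,0,-0.546],
    [0,0,-0.546],
    [0,0,-0.546],
    [0,0,-0.546]
  ],
  "jaw": [0,0,0,0,0]
}}

```text
time_s: 5.82
eef_pos: [0.5097, -0.1446, 0.0465]
eef_rot: [-0.001, 0.684, 0.729, -0.0]
wrist_force: [0.5, -0.1, -0.8]
opening: 0.167
grasp_force: 58.6
```

```bash
python3 - <<'E'
from h import *
o=get_obs();T=o["eef_pos"];print(o["time_s"],T,o["grasp_force"],plan([.510,-.1425,.08],.0637)[:2])
a=camera("top");b=camera("side")
for n,i in(("top",a),("side",b)):cv2.imwrite(f"pics/h_{n}.png",i)
p=proj("top",[.51,-.1425,.03]);q=proj("side",[.51,-.1425,.03]);print(p,q)
c=lambda i,p:cv2.resize(i[int(p[1])-45:int(p[1])+45,int(p[0])-40:int(p[0])+40],(400,450),interpolation=cv2.INTER_CUBIC)
cv2.imwrite("pics/g2.png",np.hstack([c(a,p),c(b,q)]))
E
```

```text
5.825 [ 0.50970373 -0.14459744  0.04653251] 58.64859402179718 (array([ 0.0085,  0.0014, -0.1339]), array([-0.004, -0.003, -0.001]))
[330.71500259 234.29357521] [347.47234142 203.95598453]
```

View pics/g2.png

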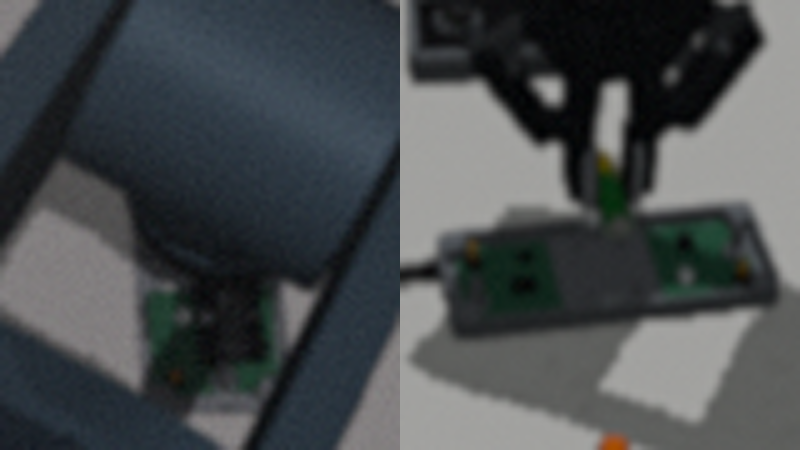

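```bash
python3 - <<'E'
from h import *
o=get_obs();T=o["eef_pos"];u=np.array([-np.sin(.0637),np.cos(.0637),0])
f=lambda X:np.round((proj("side",X)-[307,158])*5+[400,0],0)
for d in(0,.0015,.003):
    for h in(.0044,.008): print(d,h,f(T+u*(.025+d)+[0,0,h-.0072]),"axis+",f(T+u*(.025+d)+[0,0,h]),"minus top",f(T+u*(-.025+d)+[0,0,h+.0072]))
# base check: bay ends at rim height, along base y
B=np.array([.510,-.1425,0]);x=np.array([np.cos(.0637),np.sin(.0637),0])
for a,b in((.078,.032),(.078,-.032),(-.078,.032),(-.078,-.032)): print(f(B+x*a+u*b+[0,0,.012]))
print("pins",f(B+x*.062-u*.014+[0,0,.018]),f(B-x*.062+u*.017+[0,0,.018]))
E
```

```text
0 0.0044 [612. 237.] axis+ [613. 225.] minus top [592. 144.]
0 0.008 [612. 231.] axis+ [613. 219.] minus top [592. 138.]
0.0015 0.0044 [613. 239.] axis+ [613. 227.] minus top [592. 146.]
0.0015 0.008 [613. 233.] axis+ [614. 221.] minus top [592. 140.]
0.003 0.0044 [613. 241.] axis+ [614. 229.] minus top [593. 148.]
0.003 0.008 [614. 235.] axis+ [614. 223.] minus top [593. 142.]
[447. 323.]
[429. 231.]
[780. 286.]
[745. 198.]
pins [467. 243.] [739. 259.]
```

>>> {"fn": "arm_command", "kwargs": {
  "dp": [
    [0,0,0.03],
    [0,0,0.06],
    [0,0,0.08],
    [0,0,0.1],
    [0,0,0.112]
  ],
  "turn": [
    [0,0,0],
    [0,0,0],
    [0,0,0],
    [0,0,0],
    [0,0,0]
  ],
  "jaw": [0,0,0,0,0]
}}

```text
time_s: 6.55
eef_pos: [0.5103, -0.1454, 0.0191]
eef_rot: [-0.0, 0.684, 0.729, -0.0]
wrist_force: [0.3, 0.3, -0.4]
opening: 0.163
grasp_force: 58.7
```

>>> {"fn": "arm_command", "kwargs": {
  "dp": [
    [0,0,0.011],
    [0,0,0.022],
    [0,0,0.033],
    [0,0,0.042],
    [0,0,0.042]
  ],
  "turn": [
    [0,0,0],
    [0,0,0],
    [0,0,0],
    [0,0,0],
    [0,0,0]
  ],
  "jaw": [0,0,0,0,0]
}}

```text
time_s: 7.18
eef_pos: [0.5104, -0.1453, 0.0089]
eef_rot: [-0.0, 0.684, 0.729, -0.0]
wrist_force: [-1.2, -0.7, -0.3]
opening: 0.168
grasp_force: 58.7
```

>>> {"fn": "arm_command", "kwargs": {
  "dp": [
    [0,0,0.003],
    [0,0,0.006],
    [0,0,0.008],
    [0,0,0.008]
  ],
  "turn": [
    [0,0,0],
    [0,0,0],
    [0,0,0],
    [0,0,0]
  ],
  "jaw": [0,0,0,0]
}}

```text
time_s: 7.68
eef_pos: [0.5105, -0.1454, 0.007]
eef_rot: [-0.0, 0.684, 0.729, 0.0]
wrist_force: [1.1, -0.2, 0.3]
opening: 0.169
grasp_force: 58.7
```

```bash
python3 - <<'E'
from h import *
o=get_obs();T=o["eef_pos"];print(o["time_s"],T,o["wrist_force"],o["torque"])
b=camera("side");a=camera("top")
c=lambda i,x,y:cv2.resize(i[y-35:y+35,x-50:x+50],(790,553),interpolation=cv2.INTER_CUBIC)
cv2.imwrite("pics/g3.png",c(b,347,210))
g=cv2.cvtColor(b,cv2.COLOR_BGR2GRAY)
E
```

```text
7.675 [ 0.51048326 -0.14542486  0.00701419] [ 1.07141699 -0.17654916  0.3064508 ] [-0.01205341 -0.01781829 -0.01366048]
```

View pics/g3.png

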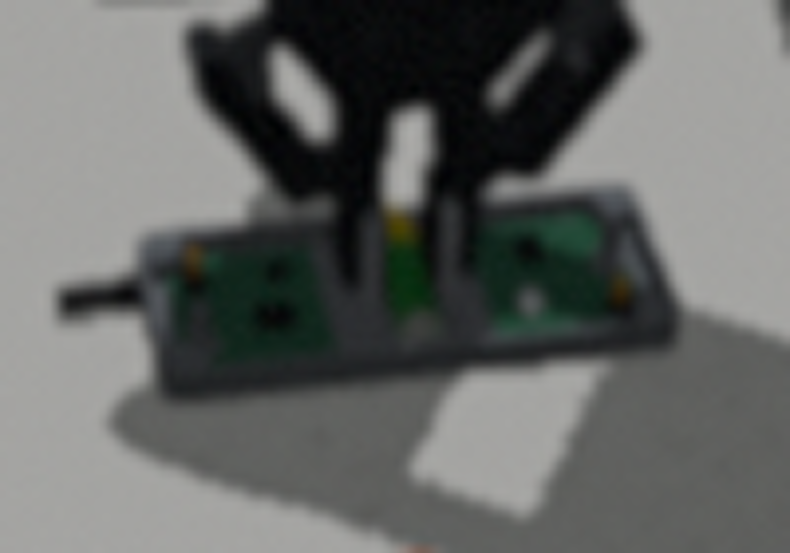

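The cell lies in the bay with no contact force. The plus end faces the near (+y) holder at crop (418,325) and the yellow end is at the far coil. Now I'll release it.

>>> {"fn": "arm_command", "kwargs": {
  "dp": [
    [0,0,0.001],
    [0,0,0.001],
    [0,0,0.001],
    [0,0,0.001]
  ],
  "turn": [
    [0,0,0],
    [0,0,0],
    [0,0,0],
    [0,0,0]
  ],
  "jaw": [0.2,0.3,0.4,0.4]
}}

```text
time_s: 8.28
eef_pos: [0.5105, -0.1454, 0.0068]
eef_rot: [0.0, 0.684, 0.729, 0.0]
wrist_force: [0.4, -0.2, 0.9]
opening: 0.401
grasp_force: 0.0
```

>>> {"fn": "arm_command", "kwargs": {
  "dp": [
    [0,0,-0.03],
    [0,0,-0.08],
    [0,0,-0.2],
    [0,0,-0.4],
    [0,0,-0.5]
  ],
  "turn": [
    [0,0,0],
    [0,0,0],
    [0,0,0],
    [0,0,0],
    [0,0,0]
  ],
  "jaw": [0.4,0.4,0.4,0.4,0.4]
}}

```text
time_s: 8.9
eef_pos: [0.512, -0.1462, 0.1357]
eef_rot: [0.002, 0.684, 0.729, 0.001]
wrist_force: [1.0, 1.0, 0.2]
opening: 0.399
grasp_force: 0.0
```

```bash
python3 - <<'E'
from h import *
o=get_obs();print(o["time_s"],o["eef_pos"],o["opening"],plan([.5148,-.3339,.08],-.023+np.pi/2))
E
```

```text
8.9 [ 0.51195636 -0.14616409  0.13573675] 0.3989528700741314 (array([-0.7496, -0.0373,  0.2248]), array([ 0.003,  0.01 , -2.835]), array([ 1.000e-02, -3.000e-03,  3.165e+00]))
```

>>> {"fn": "arm_command", "kwargs": {
  "dp": [
    [-0.75,-0.037,0],
    [-0.75,-0.037,0],
    [-0.75,-0.037,0],
    [-0.75,-0.037,0],
    [-0.75,-0.037,0]
  ],
  "turn": [
    [0,0,0.33],
    [0,0,0.66],
    [0,0,0.98],
    [0,0,1.0],
    [0,0,1.0]
  ],
  "jaw": [0.4,0.6,0.8,1,1]
}}

```text
time_s: 9.52
eef_pos: [0.5129, -0.3329, 0.1321]
eef_rot: [-0.0, 0.85, 0.527, 0.0]
wrist_force: [0.6, -0.1, 0.1]
opening: 0.999
grasp_force: 0.0
```

>>> {"fn": "arm_command", "kwargs": {
  "dp": [
    [0,0,0],
    [0,0,0],
    [0,0,0],
    [0,0,0]
  ],
  "turn": [
    [0,0,0.33],
    [0,0,0.66],
    [0,0,0.98],
    [0,0,1.0]
  ],
  "jaw": [1,1,1,1]
}}

```text
time_s: 10.02
eef_pos: [0.5135, -0.3313, 0.1321]
eef_rot: [-0.0, 0.957, 0.291, 0.0]
wrist_force: [0.9, 0.2, 0.6]
opening: 1.001
grasp_force: 0.0
```

>>> {"fn": "arm_command", "kwargs": {
  "dp": [
    [0,0,0],
    [0,0,0],
    [0,0,0],
    [0,0,0]
  ],
  "turn": [
    [0,0,0.33],
    [0,0,0.66],
    [0,0,0.98],
    [0,0,1.0]
  ],
  "jaw": [1,1,1,1]
}}

```text
time_s: 10.52
eef_pos: [0.5133, -0.3321, 0.132]
eef_rot: [-0.0, 0.999, 0.034, -0.0]
wrist_force: [-0.5, 0.1, -0.7]
opening: 0.996
grasp_force: 0.0
```

```bash
python3 - <<'E'
from h import *
o=get_obs();print(o["time_s"],o["eef_pos"],o["opening"],o["q"][5],plan([.5148,-.3339,.004],-.023+np.pi/2)[:2])
I={n:camera(n) for n in("top","side")}
for n in I:
    cv2.imwrite(f"pics/k_{n}.png",I[n]);g=cv2.cvtColor(I[n],cv2.COLOR_BGR2GRAY)
    print(n,"base",fit(n,g,box(.156,.064,.012),[.51,-.143,.064],1))
c=lambda i,p:cv2.resize(i[int(p[1])-45:int(p[1])+45,int(p[0])-40:int(p[0])+40],(400,450),interpolation=cv2.INTER_CUBIC)
cv2.imwrite("pics/g4.png",np.hstack([c(I["top"],(331,234)),c(I["side"],(347,207))]))
E
```

```text
10.525 [ 0.51331679 -0.33212429  0.13196832] 0.995846233039771 0.7339163497955625 (array([0.0054, 0.0076, 0.5119]), array([-0.   ,  0.   ,  0.175]))
top base (array([ 0.51111449, -0.14308033,  0.0707289 ]), np.float64(-31.890045166015625))
side base (array([ 0.50923496, -0.14175742,  0.06045187]), np.float64(-45.141361236572266))
```

View pics/g4.png

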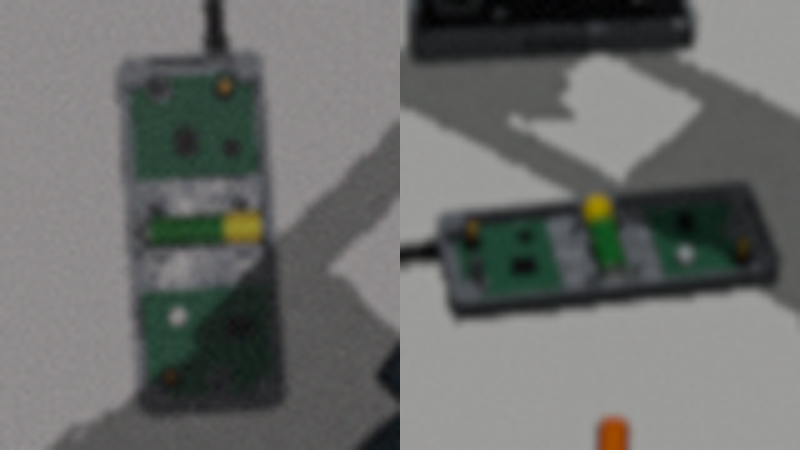

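```bash
python3 - <<'E'
from h import *
I=cv2.imread("pics/k_side.png");A=cv2.imread("pics/k_top.png")
B=np.array([.5102,-.1425,0]);u=np.array([-np.sin(.064),np.cos(.064),0]);x=np.array([u[1],-u[0],0])
for n,off,im in(("side",(307,162),I),("top",(291,189),A)):
    f=lambda X:np.round((proj(n,X)-off)*5,0)+([400,0] if n=="side" else 0)
    s=im.astype(int).max(2)-im.astype(int).min(2);m=np.zeros(s.shape,bool)
    h=cv2.cvtColor(im,cv2.COLOR_BGR2HSV)[...,0]
    for nm,lo,hi in(("yellow",18,34),("green",50,70)):
        q=(s>45)&(h>=lo)&(h<=hi);q[:off[1]+20]=0;q[off[1]+70:]=0;q[:,:off[0]+25]=0;q[:,off[0]+56:]=0
        ys,xs=np.where(q);print(n,nm,len(xs),((np.array([xs.min(),ys.min()])-off)*5,(np.array([xs.max()+1,ys.max()+1])-off)*5))
    for z in(.0114,.017):
      for e in(-.025,-.0115,.025):
        r=.0083;P=[f(B+u*e+x*r*np.cos(a)+[0,0,z+r*np.sin(a)]) for a in np.arange(0,6.28,.2)];P=np.array(P)
        print(n,z,e,P.min(0),P.max(0))
    for b in(-.032,.032):print("rim",b,f(B+u*b+[0,0,.012]))
E
```

```text
side yellow 22 (array([185, 195]), array([215, 220]))
side green 27 (array([195, 220]), array([220, 260]))
side 0.0114 -0.025 [573. 192.] [607. 218.]
side 0.0114 -0.0115 [579. 210.] [613. 236.]
side 0.0114 0.025 [594. 262.] [629. 288.]
side 0.017 -0.025 [574. 183.] [608. 209.]
side 0.017 -0.0115 [579. 201.] [613. 228.]
side 0.017 0.025 [594. 253.] [629. 280.]
rim -0.032 [588. 194.]
rim 0.032 [614. 285.]
top yellow 38 (array([225, 210]), array([260, 240]))Traceback (most recent call last):
  File "<stdin>", line 10, in <module>
    return umr_minimum(a, axis, None, out, keepdims, initial, where)
ValueError: zero-size array to reduction operation minimum which has no identity
```

The cell is seated: the yellow end's top is at row 195 against 192 predicted for a seated cell (183 if perched). The plus end is towards +y at the plate. Next is the cover.

>>> {"fn": "arm_command", "kwargs": {
  "dp": [
    [0.006,0.007,0.15],
    [0.006,0.007,0.3],
    [0.006,0.007,0.42],
    [0.006,0.007,0.48],
    [0.006,0.007,0.51]
  ],
  "turn": [
    [0,0,0.175],
    [0,0,0.175],
    [0,0,0.175],
    [0,0,0.175],
    [0,0,0.175]
  ],
  "jaw": [1,1,1,1,1]
}}

```text
time_s: 11.25
eef_pos: [0.5148, -0.3346, 0.0039]
eef_rot: [-0.0, 1.0, -0.013, -0.0]
wrist_force: [0.2, -1.2, -0.6]
opening: 0.998
grasp_force: 0.0
```

>>> {"fn": "arm_command", "kwargs": {
  "dp": [
    [0,0,0.008],
    [0,0,0.015],
    [0,0,0.015]
  ],
  "turn": [
    [0,0,0],
    [0,0,0],
    [0,0,0]
  ],
  "jaw": [1,1,1]
}}

```text
time_s: 11.62
eef_pos: [0.5152, -0.3352, 0.0013]
eef_rot: [0.0, 1.0, -0.014, 0.0]
wrist_force: [-0.8, 0.3, -0.6]
opening: 0.999
grasp_force: 0.0
```

>>> {"fn": "arm_command", "kwargs": {
  "dp": [
    [0,0,0.006],
    [0,0,0.012],
    [0,0,0.012],
    [0,0,0.012],
    [0,0,0.012]
  ],
  "turn": [
    [0,0,0],
    [0,0,0],
    [0,0,0],
    [0,0,0],
    [0,0,0]
  ],
  "jaw": [1,1,0.85,0.78,0.7]
}}

```text
time_s: 12.25
eef_pos: [0.5151, -0.3351, -0.0019]
eef_rot: [0.0, 1.0, -0.014, 0.0]
wrist_force: [0.7, -0.0, -0.1]
opening: 0.733
grasp_force: 66.2
```

>>> {"fn": "arm_command", "kwargs": {
  "dp": [
    [0,0,0],
    [0,0,0],
    [0,0,0]
  ],
  "turn": [
    [0,0,0],
    [0,0,0],
    [0,0,0]
  ],
  "jaw": [0.5,0.3,0.3]
}}

```text
time_s: 12.62
eef_pos: [0.5151, -0.3351, -0.002]
eef_rot: [0.0, 1.0, -0.014, 0.0]
wrist_force: [-0.2, -0.6, 5.3]
opening: 0.734
grasp_force: 66.9
```

>>> {"fn": "arm_command", "kwargs": {
  "dp": [
    [0,0,-0.1],
    [0,0,-0.25],
    [0,0,-0.4],
    [0,0,-0.4],
    [0,0,-0.4]
  ],
  "turn": [
    [0,0,0],
    [0,0,0],
    [0,0,0],
    [0,0,0],
    [0,0,0]
  ],
  "jaw": [0.3,0.3,0.3,0.3,0.3]
}}

```text
time_s: 13.25
eef_pos: [0.514, -0.3341, 0.0963]
eef_rot: [-0.001, 1.0, -0.014, -0.001]
wrist_force: [0.6, 0.3, -1.1]
opening: 0.727
grasp_force: 66.3
```

```bash
python3 - <<'E'
from h import *
o=get_obs();T=o["eef_pos"];w=o["eef_rot"];yaw=2*np.arctan2(w[2],w[1]);print(o["time_s"],T,yaw,o["opening"],o["grasp_force"],o["wrist_force"],plan([.5101,-.1425,.06],.064+np.pi/2)[:2])
for n in("top","side"):
    im=camera(n);cv2.imwrite(f"pics/l_{n}.png",im);g=cv2.cvtColor(im,cv2.COLOR_BGR2GRAY)
    print(n,"cover",fit(n,g,box(.156,.064,.018,T[2]+.002),[T[0],T[1],yaw],1))
    print(n,"base",fit(n,g,box(.156,.064,.012),[.5101,-.1425,.064],1))
E
```

```text
13.25 [ 0.51402642 -0.33409772  0.09625873] -0.028270761275552527 0.7267044646728126 66.33283495903015 [ 0.58252956  0.26886442 -1.09843642] (array([-0.0372, -0.7654,  0.1461]), array([-0.003,  0.003, -0.176]))
top cover (array([ 0.51328576, -0.33204945, -0.05526665]), np.float64(-10.701733589172363))
top base (array([ 0.51113209, -0.14306319,  0.07133556]), np.float64(-31.370771408081055))
side cover (array([ 0.51388827, -0.33140876, -0.01689241]), np.float64(-49.03820037841797))
side base (array([ 0.50928745, -0.14171454,  0.06079928]), np.float64(-45.51788330078125))
```

>>> {"fn": "arm_command", "kwargs": {
  "dp": [
    [-0.037,-0.76,0],
    [-0.037,-0.76,0],
    [-0.037,-0.76,0],
    [-0.037,-0.76,0],
    [-0.037,-0.76,0]
  ],
  "turn": [
    [0,0,-0.176],
    [0,0,-0.176],
    [0,0,-0.176],
    [0,0,-0.176],
    [0,0,-0.176]
  ],
  "jaw": [0.3,0.3,0.3,0.3,0.3]
}}

```text
time_s: 13.98
eef_pos: [0.5106, -0.1443, 0.0967]
eef_rot: [-0.0, 0.999, 0.033, -0.001]
wrist_force: [-0.2, -0.1, 0.2]
opening: 0.73
grasp_force: 66.3
```

>>> {"fn": "arm_command", "kwargs": {
  "dp": [
    [0,0,0.1],
    [0,0,0.18],
    [0,0,0.22],
    [0,0,0.22]
  ],
  "turn": [
    [0,0,0],
    [0,0,0],
    [0,0,0],
    [0,0,0]
  ],
  "jaw": [0.3,0.3,0.3,0.3]
}}

```text
time_s: 14.48
eef_pos: [0.5103, -0.1454, 0.0417]
eef_rot: [-0.0, 1.0, 0.031, -0.001]
wrist_force: [0.5, -0.1, -0.7]
opening: 0.729
grasp_force: 66.3
```

```bash
python3 - <<'E'
from h import *
o=get_obs();T=o["eef_pos"];w=o["eef_rot"];yaw=2*np.arctan2(w[2],w[1]);print(o["time_s"],T,yaw,o["opening"],o["grasp_force"],plan([.5101,-.1435,.03],.062+np.pi/2)[:2])
for n in("top","side"):
    im=camera(n);cv2.imwrite(f"pics/m_{n}.png",im);g=cv2.cvtColor(im,cv2.COLOR_BGR2GRAY)
    print(n,"cover",fit(n,g,box(.156,.064,.018,T[2]+.002),[T[0],T[1],yaw],1))
b=cv2.imread("pics/m_side.png");a=cv2.imread("pics/m_top.png")
c=lambda i,p:cv2.resize(i[int(p[1])-45:int(p[1])+45,int(p[0])-40:int(p[0])+40],(400,450),interpolation=cv2.INTER_CUBIC)
cv2.imwrite("pics/g5.png",np.hstack([c(a,(331,234)),c(b,(347,195))]))
E
```

```text
14.475 [ 0.51034192 -0.1453507   0.0417441 ] 0.06261818461011388 0.7288786155089647 66.29021286964417 (array([-0.0004, -0.0074,  0.047 ]), array([-0.002,  0.003,  0.001]))
top cover (array([ 0.51727933, -0.1406867 ,  0.08625936]), np.float64(-8.963702201843262))
side cover (array([ 0.51057817, -0.14643041,  0.07379191]), np.float64(-29.466651916503906))
```

View pics/g5.png

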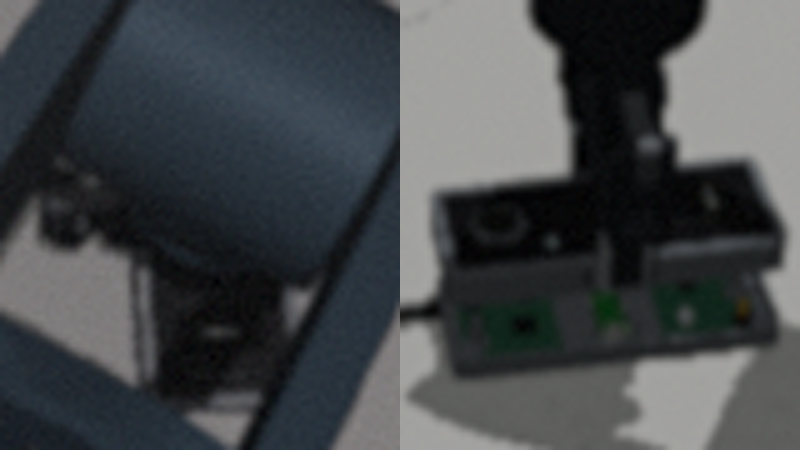

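>>> {"fn": "arm_command", "kwargs": {
  "dp": [
    [0,-0.007,0.01],
    [0,-0.007,0.03],
    [0,-0.007,0.05],
    [0,-0.007,0.055],
    [0,-0.007,0.055]
  ],
  "turn": [
    [0,0,0],
    [0,0,0],
    [0,0,0],
    [0,0,0],
    [0,0,0]
  ],
  "jaw": [0.3,0.3,0.3,0.3,0.3]
}}

```text
time_s: 15.2
eef_pos: [0.5106, -0.1428, 0.0286]
eef_rot: [-0.0, 0.999, 0.032, -0.0]
wrist_force: [0.3, -0.3, 0.3]
opening: 0.732
grasp_force: 66.3
```

```bash
python3 - <<'E'
from h import *
o=get_obs();T=o["eef_pos"];w=o["eef_rot"];yaw=2*np.arctan2(w[2],w[1]);print(o["time_s"],T,yaw,o["wrist_force"],plan([.5104,-.1435,.02],.062+np.pi/2)[:2])
a=cv2.cvtColor(camera("top"),cv2.COLOR_BGR2GRAY).astype(float);k=cv2.cvtColor(cv2.imread("pics/k_top.png"),cv2.COLOR_BGR2GRAY).astype(float)
B=np.array([.5101,-.1430,0]);u=np.array([-np.sin(.064),np.cos(.064),0]);x=np.array([u[1],-u[0],0])
# mean brightness across the +y long side, averaged along the rear part, vs y offset (mm)
ys=np.arange(-.045,.0451,.002)
for z,im,nm in((.012,k,"base"),(.045,a,"cover z45"),(.029,a,"cover z29")):
    r=[np.mean([map_coordinates(im,np.array([proj("top",B+x*s+u*y+[0,0,z])[::-1]]).T,order=1)[0] for s in np.linspace(-.07,-.045,25)]) for y in ys]
    print(nm,dict(zip((ys*1000).round().astype(int).tolist(),np.round(r).astype(int).tolist())))
E
```

```text
15.2 [ 0.51064803 -0.14276667  0.02860449] 0.06401129705361891 [ 0.32494953 -0.29312933  0.25044787] (array([-0.0012,  0.0029,  0.0344]), array([-0.   ,  0.001,  0.004]))
base {-45: 87, -43: 87, -41: 87, -39: 87, -37: 87, -35: 84, -33: 73, -31: 54, -29: 40, -27: 37, -25: 34, -23: 33, -21: 32, -19: 31, -17: 31, -15: 29, -13: 30, -11: 31, -9: 31, -7: 33, -5: 33, -3: 32, -1: 34, 1: 34, 3: 33, 5: 35, 7: 38, 9: 40, 11: 41, 13: 42, 15: 43, 17: 45, 19: 45, 21: 47, 23: 50, 25: 54, 27: 65, 29: 80, 31: 99, 33: 121, 35: 133, 37: 137, 39: 138, 41: 139, 43: 138, 45: 139}
cover z45 {-45: 48, -43: 47, -41: 47, -39: 47, -37: 44, -35: 40, -33: 38, -31: 37, -29: 34, -27: 31, -25: 26, -23: 24, -21: 25, -19: 24, -17: 24, -15: 25, -13: 26, -11: 27, -9: 27, -7: 30, -5: 28, -3: 26, -1: 23, 1: 20, 3: 19, 5: 17, 7: 15, 9: 14, 11: 14, 13: 15, 15: 15, 17: 15, 19: 17, 21: 19, 23: 24, 25: 39, 27: 59, 29: 72, 31: 74, 33: 81, 35: 90, 37: 89, 39: 86, 41: 80, 43: 75, 45: 71}
cover z29 {-45: 47, -43: 47, -41: 48, -39: 46, -37: 42, -35: 38, -33: 37, -31: 35, -29: 32, -27: 28, -25: 25, -23: 24, -21: 24, -19: 24, -17: 25, -15: 27, -13: 28, -11: 28, -9: 29, -7: 29, -5: 27, -3: 25, -1: 23, 1: 20, 3: 19, 5: 17, 7: 15, 9: 14, 11: 15, 13: 15, 15: 15, 17: 15, 19: 17, 21: 19, 23: 26, 25: 41, 27: 60, 29: 71, 31: 74, 33: 81, 35: 88, 37: 87, 39: 83, 41: 77, 43: 72, 45: 68}
```

>>> {"fn": "arm_command", "kwargs": {
  "dp": [
    [0,0.001,0.01],
    [0,0.001,0.02],
    [0,0.001,0.025],
    [0,0.001,0.03],
    [0,0.001,0.03]
  ],
  "turn": [
    [0,0,0],
    [0,0,0],
    [0,0,0],
    [0,0,0],
    [0,0,0]
  ],
  "jaw": [0.3,0.3,0.3,0.3,0.3]
}}

```text
time_s: 15.88
eef_pos: [0.5107, -0.1431, 0.0212]
eef_rot: [-0.0, 0.999, 0.032, -0.0]
wrist_force: [-0.2, 0.0, -1.1]
opening: 0.728
grasp_force: 66.3
```

>>> {"fn": "arm_command", "kwargs": {
  "dp": [
    [0,0,0.004],
    [0,0,0.008],
    [0,0,0.012],
    [0,0,0.012]
  ],
  "turn": [
    [0,0,0],
    [0,0,0],
    [0,0,0],
    [0,0,0]
  ],
  "jaw": [0.3,0.3,0.3,0.3]
}}

```text
time_s: 16.38
eef_pos: [0.5107, -0.1431, 0.0182]
eef_rot: [-0.0, 0.999, 0.032, -0.0]
wrist_force: [0.2, -0.3, -0.6]
opening: 0.731
grasp_force: 66.3
```

>>> {"fn": "arm_command", "kwargs": {
  "dp": [
    [0,0,0.004],
    [0,0,0.008],
    [0,0,0.012],
    [0,0,0.016],
    [0,0,0.016]
  ],
  "turn": [
    [0,0,0],
    [0,0,0],
    [0,0,0],
    [0,0,0],
    [0,0,0]
  ],
  "jaw": [0.3,0.3,0.3,0.3,0.3]
}}

```text
time_s: 17.0
eef_pos: [0.5106, -0.143, 0.0141]
eef_rot: [-0.0, 0.999, 0.032, -0.0]
wrist_force: [-1.6, 1.7, -0.5]
opening: 0.735
grasp_force: 66.4
```

>>> {"fn": "arm_command", "kwargs": {
  "dp": [
    [0,0,0.004],
    [0,0,0.008],
    [0,0,0.012],
    [0,0,0.014],
    [0,0,0.014]
  ],
  "turn": [
    [0,0,0],
    [0,0,0],
    [0,0,0],
    [0,0,0],
    [0,0,0]
  ],
  "jaw": [0.3,0.3,0.3,0.3,0.3]
}}

```text
time_s: 17.62
eef_pos: [0.5107, -0.1431, 0.0109]
eef_rot: [-0.0, 0.999, 0.032, -0.0]
wrist_force: [-2.9, 0.8, 4.6]
opening: 0.732
grasp_force: 66.9
```

>>> {"fn": "arm_command", "kwargs": {
  "dp": [
    [0,0,0.003],
    [0,0,0.005],
    [0,0,0.007],
    [0,0,0.007]
  ],
  "turn": [
    [0,0,0],
    [0,0,0],
    [0,0,0],
    [0,0,0]
  ],
  "jaw": [0.3,0.3,0.3,0.3]
}}

```text
time_s: 18.12
eef_pos: [0.5107, -0.1431, 0.01]
eef_rot: [-0.0, 0.999, 0.032, -0.0]
wrist_force: [-7.1, 3.1, 15.3]
opening: 0.729
grasp_force: 68.1
```

>>> {"fn": "arm_command", "kwargs": {
  "dp": [
    [0,0,0.001],
    [0,0,0.002],
    [0,0,0.002],
    [0,0,0.002]
  ],
  "turn": [
    [0,0,0],
    [0,0,0],
    [0,0,0],
    [0,0,0]
  ],
  "jaw": [0.3,0.3,0.3,0.3]
}}

```text
time_s: 18.62
eef_pos: [0.5107, -0.1431, 0.01]
eef_rot: [-0.0, 0.999, 0.032, -0.0]
wrist_force: [-9.2, 3.3, 19.5]
opening: 0.731
grasp_force: 68.7
```

```bash
python3 - <<'E'
from h import *
o=get_obs();print(o["time_s"],o["eef_pos"],o["wrist_force"],o["torque"])
b=camera("side")
cv2.imwrite("pics/g6.png",cv2.resize(b[165:245,300:400],(800,600) if 0 else (750,600),interpolation=cv2.INTER_CUBIC))
E
```

```text
18.625 [ 0.51071776 -0.14308832  0.00996973] [-9.20514194  3.29882501 19.48379948] [ 0.65372622  1.50084087 -0.11192135]
```

View pics/g6.png

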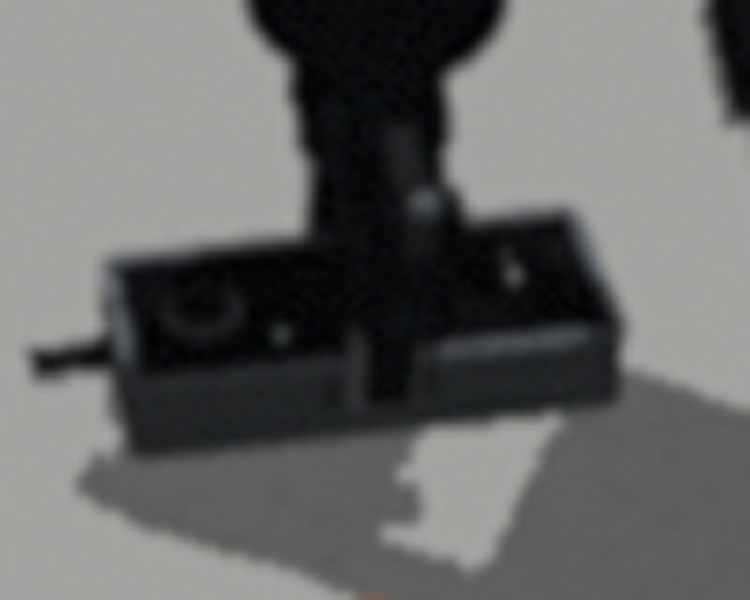

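The remote is shut with no gap along the near side: corners at about (135,450) and (620,400), button over the aerial end. The TCP has stopped at 10 mm, the nominal closed height, under 19 N. I'll hand it in while holding it pressed.

```bash
python3 -c "
from bench import *
print(hand_in())"
```

```text
the job is handed in; nothing more can be done
None
```

The battery is seated, plus end to the flat plate. The cover is on the dowels with its round button over the aerial end, and I handed the job in at about 18.7 s with the arm still holding it shut under about 19 N; no verdict was shown.

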